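Snap the grater onto its prep box

TASK

Lay the flat grater, teeth up, across the open prep box so that its end rods rest on the sloping noses of the two spring clips, then press it down until it snaps home under both clips. The job ends holding: finish with the gripper still pressing the grater firmly down onto the box (about 10 N), and leave the lemon, egg timer, spoon rest and cup where they are.

Things in the scene. Friction and masses are not known exactly. Their poses are not given: they have to be found in the camera images.
- grater: flat grater, 207 mm long (y axis), 46 mm wide (x), about 160 g: grey plastic frame 172 x 46 x 13 mm, steel sheet with small teeth on top, a steel cross rod at each end. Origin: centre of its underside, z up (teeth up). Starts flat on the worktop, teeth up. The two long frame sides, 13 mm high, can be pinched across x (46 mm). Either way round (half turn about z) fits.
- grater_top (a point): centre of the grater's upper steel sheet, 12 mm above its underside; the place to press
- rod_a (a point): centre of the steel cross rod at the grater's +y end: 6 mm thick, 44 mm long, parallel to the grater's x, 102 mm from its middle, 3 mm above its underside
- rod_b (a point): the same rod at the grater's -y end
- prep_box: open white plastic tub fixed to the worktop, 208 mm long (y axis), 120 mm wide (x), 70 mm high; side walls 5 mm, end walls 10 mm, open inside. Origin: centre of its underside, z up. A grey sprung clip 30 mm wide stands outside each end wall, its nose overhanging the wall. The grater bridges the box lengthwise, its rods on the end walls under the noses, frame hanging free between.
- seat_a (a point): centre of a fully home rod on the box's +y end wall, 73 mm above the worktop, 102 mm from the middle; the rod lies between two low flared cheeks with about 2 mm (bottom) to 6 mm (top) of play along x
- seat_b (a point): the same on the box's -y end wall
- seat_mid (a point): middle of the box, 70 mm above the worktop: where the middle of the grater's underside lies when home. Laid on the clip noses and not yet pressed, the underside lies about 13 mm higher. The push needed rises to roughly 6 to 14 N, then drops suddenly as the rods slip under the noses, about 6 mm above home.
- clip_a (a joint): outward travel (m) of the spring clip at the box's +y end: 0 at rest, about 0.004 as a rod passes the nose, back to 0 once the rod is home under it; at most 0.012. The nose tip is 78 mm high, 101 mm from the box's middle; its upper face is a ramp rising outward to 95 mm high, 111 mm from the middle
- clip_b (a joint): the same clip at the box's -y end
- lemon_a: bystander: yellow lemon, 78 x 55 x 56 mm, origin at its underside; leave alone
- egg_timer: bystander: round egg timer, 61 mm wide, 52 mm high, origin at its underside; leave alone
- spoon_rest: bystander: shallow glazed spoon rest, 114 mm wide, 18 mm high, origin at its underside; leave alone
- cup_pattern: bystander: striped cup, 82 mm wide, 84 mm high, origin at its underside; leave alone

How it is judged:
By the outcome, as a careful person would: the job done as asked, in the order asked, and still so for the second after the job is handed in, while the arm keeps its last pose, push and grip.
It also fails if it takes over 58 s, if anything falls off the work surface, if the arm or the gripper's body presses on something with over 40 N, if the wrist force passes 120 N, or if a joint passes its speed limit or range.

ROBOT

A 6-joint arm with a two-finger parallel gripper is mounted at the origin on a cart in front of the work surface, level with it; the furniture and walls round the work are solid. World frame = base frame: x ahead of the robot, y to its left, z up, the work surface at z = 0. Lengths are in m, angles in rad, forces in N, time in s.
With the tool pointing down it reaches from about 0.3 to 0.775 m from the base axis. Payload 14.6 kg.
Tool frame: the origin (TCP) lies at the very end of the fingers, on their centre line; the grasp point (between the pads) lies 19 mm behind it; z points along the fingers, y is the line along which they close (so a half turn about z gives the same grasp; the last joint's range is limited). The gripper opens to 94 mm and grips with 3 to 60 N. Pads are 16 mm wide; open, the fingers measure 119 mm over their backs; the gripper's body (75 mm by 177 mm) begins 78 mm behind the grasp point.
Start: joints at [1.046, 0.3, 1.521, -0, 1.321, -0.067], TCP at [0.243, 0.493, 0.205] pointing down, gripper open.
Joint ranges: [-3.03, 3.03], [-0.79, 2.21], [0.23, 2.52], [-1.04, 4.18], [0, 3.07], [-2.55, 2.55]. Speed limits (rad/s): [2.22, 2.22, 2.57, 3.14, 3.14, 3.14].

INTERFACE

Orientations are given as [roll, pitch, yaw] about the fixed x, y, z axes, in that order (R = Rz(yaw) Ry(pitch) Rx(roll)).
In Python, from station import ctrl, cams gives the robot as it stands. The module is installed in compiled form; this text tells all that it offers.
- The arm moves only by the tool arm_command, never from a script. Its argument "plan" is a list that holds one entry, the list of rows, each a list of 7 numbers: the shift along the tool's x, y, z in mm, then the turn, a rotation vector about the tool's x, y, z in rad, then the closure, from -1 (fully open) to 1 (shut). A call has 1 to 12 rows; each row is the pose to reach, as a shift and turn from the pose commanded when the call began, along the tool's axes at that moment; what a row does not reach only later rows make up. A row lasts 1/10 s, in which the tool goes at most 50 mm and 8.59 degrees, less where a joint would pass 70% of its speed; a pose out of reach is approached as far as the arm can. A call with a gripper value outside its range is refused whole. The fingers move at their own pace and stop on an object; "squeeze" is the grip in N (left out, the last holds). Time passes only in rows, so rows that repeat a pose let the fingers close. It gives the time, the measured TCP pose, the force, the opening and the grip force at its end, in the units of the state.
- ctrl.get_obs(): the state, without advancing time (a new reading comes with each control period).
- cams.camera(name): name is "side" or "top"; returns (picture, depth): 400x640x3 uint8, blue, green, red; 400x640 float32, m along the optical axis (not along the pixel's ray), 0 where there is no reading.
- cams.camera_info(name): a dict with "fx", "fy", "cx", "cy" (pixels), "world_to_cam" (4x4, takes a point from world to camera coordinates). Camera axes: x right, y down, z forward; pixel columns grow to the right and rows downward; lengths in m; the calibration is good to about 2 mm. A picture is of the moment at which its call begins. camera_info takes no time and is no camera call.
- ctrl.hand_in(): hands the job in; it is judged then, once.
The state is a dict: "time_s": time; "qpos": joint angles; "joint_vel": joint speeds; "tau": joint torques, N m; "ee_pos": TCP position; "eef_rot": TCP orientation; "force": force on the tool from outside, world axes, zero at the start; "moment": the same for the moment, N m; "grip_width": finger opening in m; "grip_force": force on a finger pad.
Only numpy, scipy, OpenCV 4.12 (cv2) and the standard library are available. Lean on these libraries where they do the work, as an engineer would, in place of code of your own. Each camera call takes 0.05 s, during which the arm holds its last target. There are 200 camera calls.

## Working session

There is one attempt and no reset: what is moved stays moved. The work goes in short steps, Python scripts to look and compute and a tool call to move; the robot and the scene stay as the last step left them, time stands still between calls to the robot, and variables do not carry over. Pictures are saved under pics/ and viewed, at most 10 in all, crops included, and the job is handed in when it is done.

Besides the shell and the picture viewer there is one more tool, called as name([rows], argument=value, ...), one row to a line, values as JSON. arm_command: Moves the arm, as the interface text tells. Its arguments: {"type":"object","properties":{"plan":{"type":"array"},"squeeze":{"type":"number"}},"required":["plan"]}

```bash
mkdir -p pics; cat > h.py <<'E'
import numpy as np, cv2
from station import ctrl, cams
def grab(n):
    im,d=cams.camera(n); i=cams.camera_info(n); return im,d,i
def cloud(d,i):
    v,u=np.mgrid[:d.shape[0],:d.shape[1]]
    p=np.stack([(u-i['cx'])/i['fx']*d,(v-i['cy'])/i['fy']*d,d],-1)
    T=np.linalg.inv(i['world_to_cam'])
    w=p@T[:3,:3].T+T[:3,3]; w[d<=0]=np.nan; return w
def ray(uv,i,z):
    T=np.linalg.inv(i['world_to_cam'])
    uv=np.atleast_2d(uv).astype(float)
    r=np.c_[(uv[:,0]-i['cx'])/i['fx'],(uv[:,1]-i['cy'])/i['fy'],np.ones(len(uv))]@T[:3,:3].T
    o=T[:3,3]; return o+r*((z-o[2])/r[:,2])[:,None]
E
python3 - <<'E'
from h import *
for n in ('top','side'):
    im,d,i=grab(n); cv2.imwrite(f'pics/{n}0.png',im); np.savez(f'{n}0.npz',im=im,d=d,**i)
    print(n,np.linalg.inv(i['world_to_cam']).round(3).tolist(),i['fx'],i['cx'],i['cy'])
o=ctrl.get_obs();print(o)
E
```

```text
top [[0.084, -0.971, 0.226, 0.347], [-0.996, -0.082, 0.019, -0.079], [0.0, -0.227, -0.974, 1.203], [0.0, 0.0, 0.0, 1.0]] 403.4473360912352 318.2701431266406 200.14782041623215
side [[0.933, -0.196, 0.302, 0.145], [-0.36, -0.495, 0.791, -1.239], [-0.006, -0.846, -0.533, 0.865], [0.0, 0.0, 0.0, 1.0]] 408.4640736687007 318.6155620877283 203.29050684277712
{'time_s': 0.1, 'qpos': array([ 1.04636294e+00,  3.00410724e-01,  1.52149564e+00,  6.59041265e-06,
        1.32069355e+00, -6.66152155e-02]), 'joint_vel': array([-0.00185086, -0.00227471, -0.00121022,  0.00061938,  0.00027274,
        0.00068762]), 'tau': array([ 1.63185832e-03, -5.32641685e+01, -3.53282905e+01,  7.10629835e-02,
        2.35595932e-02, -5.94152448e-05]), 'ee_pos': array([0.24299158, 0.49316153, 0.20495559]), 'eef_rot': array([-3.14058805e+00, -7.34187679e-05,  2.68377281e+00]), 'force': array([ 0.33484134, -0.06958665, -0.5692801 ]), 'moment': array([-0.01447679, -0.00159174, -0.05066761]), 'grip_force': 0.0, 'grip_width': 0.09402715957955712}
```

View pics/top0.png

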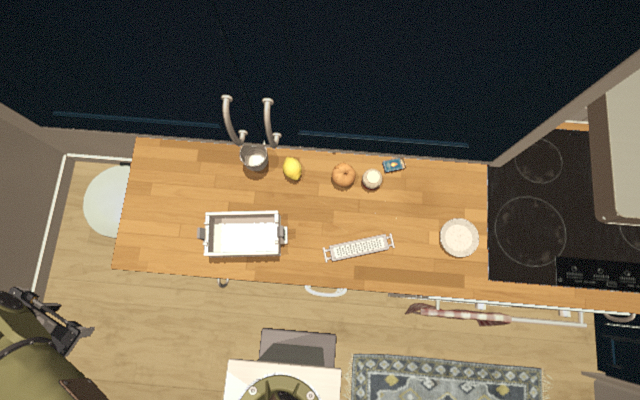

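View pics/side0.png

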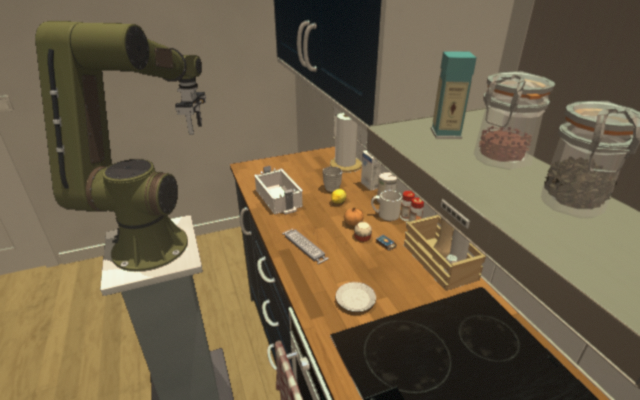

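The top view shows the box near (243,233), the grater at (358,247) with rod ends at about (326,254) and (393,240), and the lemon at (292,168). In the side view the box is at (278,190) and the grater at (306,245). Next I measure both in the two views.

```bash
python3 - <<'E'
from h import *
for n,gr,br in (('top',(318,228,402,266),(190,200,298,266)),('side',(275,222,335,268),(245,160,312,220))):
    z=np.load(n+'0.npz'); im,d=z['im'],z['d']; i={k:z[k] for k in ('fx','fy','cx','cy','world_to_cam')}
    w=cloud(d,i)
    def crop(r): return w[r[1]:r[3],r[0]:r[2]],im[r[1]:r[3],r[0]:r[2]]
    g,c=crop(gr); hsv=cv2.cvtColor(c,cv2.COLOR_BGR2HSV)
    m=(hsv[...,1]<70)&(hsv[...,2]>70)
    nl,lab,st,_=cv2.connectedComponentsWithStats(m.astype(np.uint8)); k=1+st[1:,4].argmax(); m=lab==k
    bare=~cv2.dilate(m.astype(np.uint8),np.ones((5,5))).astype(bool)
    print(n,'table z',np.nanmedian(g[bare][:,2]),'grater z pct',np.nanpercentile(g[m][:,2],[5,25,50,75,95]).round(4),m.sum())
    v,u=np.nonzero(m); uv=np.c_[u+gr[0],v+gr[1]]
    p=ray(uv,i,0.010)[:,:2].astype(np.float32); R=cv2.minAreaRect(p); print(' grater rect',R, 'mean',p.mean(0))
    b,c=crop(br); t=(b[...,2]>0.062)&(b[...,2]<0.076)
    q=b[t]; R=cv2.minAreaRect(q[:,:2].astype(np.float32)); print(' rim rect',R,'z',np.median(q[:,2]),t.sum())
    t=(b[...,2]>0.08); q=b[t]; 
    nl,lab=cv2.connectedComponents(t.astype(np.uint8))
    for k in range(1,nl):
        q=b[lab==k]
        if len(q)>5: print(' clip',q.mean(0).round(4),q.max(0).round(4),q.min(0).round(4),len(q))
    s=cv2.resize(im[min(gr[1],br[1]):max(gr[3],br[3]),min(gr[0],br[0]):max(gr[2],br[2])],None,fx=3.5 if n=='top' else 5,fy=3.5 if n=='top' else 5,interpolation=cv2.INTER_CUBIC)
    cv2.imwrite(f'pics/{n}c.png',s); print(s.shape)
E
```

```text
top table z 0.0006292067201412177 grater z pct [0.0028 0.0103 0.0123 0.0143 0.0166] 1044
 grater rect ((0.49140411615371704, -0.18553638458251953), (0.04718967154622078, 0.20945854485034943), 16.690383911132812) mean [ 0.49135008 -0.18584336]
 rim rect ((0.496557354927063, 0.14980930089950562), (0.12428067624568939, 0.23886144161224365), 6.127920627593994) z 0.07189331619132044 630
 clip [0.5353 0.0558 0.0823] [0.5374 0.0589 0.0852] [0.5333 0.0529 0.0802] 6
 clip [0.5071 0.0406 0.0905] [0.5223 0.0504 0.1005] [0.4923 0.0316 0.08  ] 70
 clip [0.4841 0.2606 0.0905] [0.4992 0.2718 0.0987] [0.4691 0.2516 0.0803] 84
(231, 742, 3)
side table z -0.0035235999985259725 grater z pct [0.0019 0.0068 0.0085 0.0099 0.0117] 480
 grater rect ((0.491414874792099, -0.19767239689826965), (0.047026194632053375, 0.2049131989479065), 16.758323669433594) mean [ 0.4910234  -0.19797596]
 rim rect ((0.49739891290664673, 0.15208910405635834), (0.12484952807426453, 0.24464420974254608), 6.202564716339111) z 0.06808133299488678 266
 clip [0.485  0.2596 0.0856] [0.5025 0.2671 0.0921] [0.471  0.2488 0.081 ] 24
 clip [0.5084 0.0351 0.087 ] [0.5242 0.0421 0.0921] [0.4929 0.0261 0.0806] 34
(540, 450, 3)
```

View pics/topc.png

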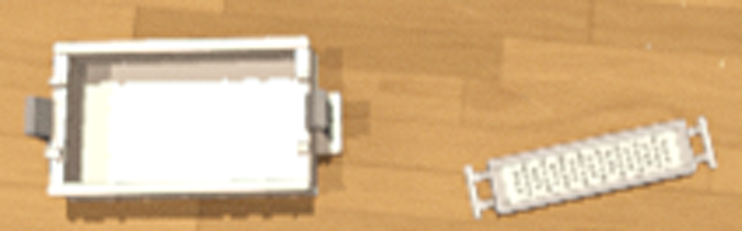

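The crop shows the box with its cheeks and clips at the left and right ends, and the grater tilted by about 10° relative to the box. The two views disagree on the grater's y, so I triangulate it.

```bash
cat >> h.py <<'E'
def tri(obs):  # [(uv,info),...] -> point, least squares
    A=[]
    for (u,v),i in obs:
        P=np.array([[i['fx'],0,i['cx']],[0,i['fy'],i['cy']],[0,0,1]])@i['world_to_cam'][:3]
        A+=[u*P[2]-P[0],v*P[2]-P[1]]
    A=np.array(A); return np.linalg.lstsq(A[:,:3],-A[:,3],rcond=None)[0]
E
python3 - <<'E'
from h import *
from scipy.ndimage import binary_fill_holes as fh
G={};I={}
for n,gr in (('top',(318,228,402,266)),('side',(275,222,335,268))):
    z=np.load(n+'0.npz'); im,d=z['im'],z['d']; i={k:z[k] for k in ('fx','fy','cx','cy','world_to_cam')};I[n]=i
    w=cloud(d,i); c=im[gr[1]:gr[3],gr[0]:gr[2]]; hsv=cv2.cvtColor(c,cv2.COLOR_BGR2HSV)
    m=(hsv[...,1]<70)&(hsv[...,2]>70)
    nl,lab,st,_=cv2.connectedComponentsWithStats(m.astype(np.uint8)); m=fh(lab==1+st[1:,4].argmax())
    v,u=np.nonzero(m); uv=np.c_[u+gr[0],v+gr[1]].astype(np.float32)
    R=cv2.minAreaRect(uv); print(n,R,uv.mean(0)); 
    ax=cv2.PCACompute(uv,None)[1][0]; t=(uv-uv.mean(0))@ax
    ends=[uv[t<t.min()+2].mean(0),uv[t>t.max()-2].mean(0)]; ends.sort(key=lambda e:e[0])
    if n=='top': ends=ends[::-1]   # -y end is right in both? top: right=-y
    G[n]=ends; print(' ends',ends,[ray(e,i,0.003).round(4).tolist() for e in ends])
    q=w[gr[1]:gr[3],gr[0]:gr[2]][m]; q=q[q[:,2]>.006]; print(' cloud mean',q.mean(0),(np.nanpercentile(q,2,0)+np.nanpercentile(q,98,0))/2)
# top list: [-y,+y]; side: left is +y
for a,b in ((G['top'][0],G['side'][1]),(G['top'][1],G['side'][0])): print('tri',tri([(a,I['top']),(b,I['side'])]))
# known check: TCP tip visible? project
o=ctrl.get_obs()['ee_pos']
E
```

```text
top ((358.0834655761719, 247.1792449951172), (16.037113189697266, 70.75894165039062), 78.02386474609375) [358.0717  247.21416]
 ends [array([391.7931 , 240.55173], dtype=float32), array([324.48386, 254.58064], dtype=float32)] [[[0.5203, -0.2851, 0.003]], [[0.4619, -0.0883, 0.003]]]
 cloud mean [ 0.49016288 -0.18556807  0.01269077] [ 0.49006648 -0.18358734  0.01243595]
side ((305.5, 245.50003051757812), (49.19473648071289, 11.400684356689453), 38.65980529785156) [305.01666 245.04791]
 ends [array([285.75, 232.5 ], dtype=float32), array([325.   , 258.875], dtype=float32)] [[[0.4544, -0.0976, 0.003]], [[0.5305, -0.2835, 0.003]]]
 cloud mean [ 0.4911871  -0.19275401  0.009085  ] [ 0.49066681 -0.18897571  0.00939334]
tri [ 0.52463667 -0.28595166  0.00536954]
tri [ 0.45990548 -0.08779591 -0.00456995]
```

arm_command([
  [[-522, -500, 0, 0, 0, 0.82, -0.4], [-522, -500, 0, 0, 0, 0.82, -0.4], [-522, -500, 0, 0, 0, 0.82, -0.4], [-522, -500, 0, 0, 0, 0.82, -0.4], [-522, -500, 0, 0, 0, 0.82, -0.4], [-522, -500, 0, 0, 0, 0.82, -0.4], [-522, -500, 0, 0, 0, 0.82, -0.4], [-522, -500, 0, 0, 0, 0.82, -0.4], [-522, -500, 0, 0, 0, 0.82, -0.4], [-522, -500, 0, 0, 0, 0.82, -0.4], [-522, -500, 0, 0, 0, 0.82, -0.4], [-522, -500, 0, 0, 0, 0.82, -0.4]],
], squeeze=15)

```text
time_s: 1.3
ee_pos: [0.4485, -0.0726, 0.2054]
eef_rot: [3.142, -0.0, 1.863]
force: [0.6, 0.2, 1.0]
grip_width: 0.066
grip_force: 0.0
```

arm_command([
  [[-45, 3, 0, 0, 0, 0, -0.4], [-90, 6, 0, 0, 0, 0, -0.4], [-121, 8, 25, 0, 0, 0, -0.4], [-121, 8, 65, 0, 0, 0, -0.4], [-121, 8, 105, 0, 0, 0, -0.4], [-121, 8, 145, 0, 0, 0, -0.4], [-121, 8, 145, 0, 0, 0, -0.4], [-121, 8, 145, 0, 0, 0, -0.4]],
])

```text
time_s: 2.1
ee_pos: [0.4911, -0.184, 0.0612]
eef_rot: [-3.141, -0.0, 1.864]
force: [-0.6, -0.2, 0.4]
grip_width: 0.0659
grip_force: 0.0
```

```bash
python3 - <<'E'
from h import *
im,d,i=grab('side'); a=cv2.resize(im[190:280,240:350],None,fx=5,fy=5)
im,d,i=grab('top'); b=cv2.resize(im[215:275,300:410],None,fx=5,fy=5)
cv2.imwrite('pics/pre.png',np.vstack([a[:300],b])[:600]); o=ctrl.get_obs();print(o['ee_pos'],o['eef_rot'],o['grip_width'])
E
```

```text
[ 0.49199414 -0.18439777  0.06268793] [3.13930620e+00 2.02077756e-03 1.86390826e+00] 0.06550352868578885
```

View pics/pre.png

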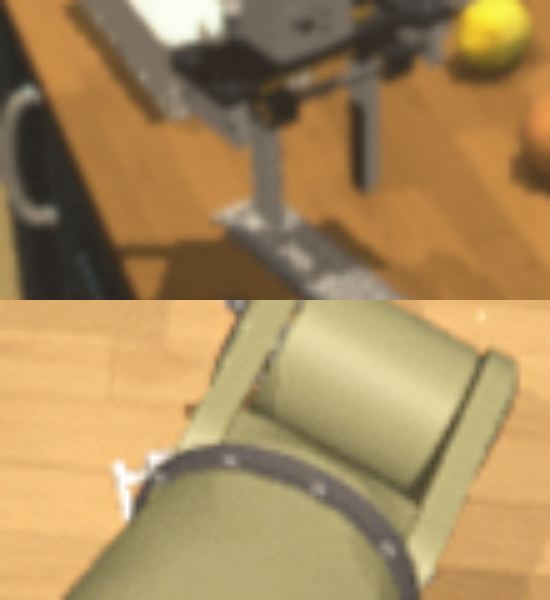

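The upper view shows the fingers straddling the grater's width above its middle. In the top view the arm hides everything but the left rod at about (120,480) in the crop. I go down and grip.

arm_command([
  [[-2, 0, 20, 0, 0, 0, -0.4], [-2, 0, 40, 0, 0, 0, -0.4], [-2, 0, 52, 0, 0, 0, -0.4], [-2, 0, 56, 0, 0, 0, -0.4], [-2, 0, 56, 0, 0, 0, 1], [-2, 0, 56, 0, 0, 0, 1], [-2, 0, 56, 0, 0, 0, 1], [-2, 0, 56, 0, 0, 0, 1], [-2, 0, 56, 0, 0, 0, 1], [-2, 0, 56, 0, 0, 0, 1]],
], squeeze=20)

```text
time_s: 3.2
ee_pos: [0.492, -0.1861, 0.0053]
eef_rot: [3.141, 0.001, 1.864]
force: [-1.7, 0.2, 6.6]
grip_width: 0.0457
grip_force: 20.0
```

arm_command([
  [[0, 0, -30, 0, 0, 0, 1], [0, 0, -70, 0, 0, 0, 1], [0, 0, -110, 0, 0, 0, 1], [0, 0, -145, 0, 0, 0, 1], [40, 13, -145, 0, 0, 0.02, 1], [80, 26, -145, 0, 0, 0.04, 1], [120, 39, -145, 0, 0, 0.07, 1], [160, 52, -145, 0, 0, 0.09, 1], [200, 65, -145, 0, 0, 0.11, 1], [240, 78, -145, 0, 0, 0.14, 1], [280, 90, -145, 0, 0, 0.16, 1], [320, 102, -145, 0, 0, 0.185, 1]],
])

```text
time_s: 4.4
ee_pos: [0.4963, 0.1516, 0.1496]
eef_rot: [-3.142, 0.0, 1.678]
force: [-0.4, -1.0, -1.6]
grip_width: 0.0458
grip_force: 20.0
```

arm_command([
  [[0, 0, 0, 0, 0, 0, 1], [0, 0, 0, 0, 0, 0, 1], [0, 0, 0, 0, 0, 0, 1]],
])

```text
time_s: 4.7
ee_pos: [0.4967, 0.1492, 0.1494]
eef_rot: [-3.141, 0.0, 1.678]
force: [0.7, -0.8, -2.0]
grip_width: 0.0457
grip_force: 20.0
```

```bash
python3 - <<'E'
from h import *
im,d,i=grab('side'); np.savez('side1.npz',im=im,d=d,**i); a=cv2.resize(im[130:230,230:330],None,fx=6,fy=6)[:,:400+100]
im,d,i=grab('top'); np.savez('top1.npz',im=im,d=d,**i);b=cv2.resize(im[180:280,190:300],None,fx=2.7,fy=6)
cv2.imwrite('pics/hov.png',np.hstack([a,b])[:600,:800]); o=ctrl.get_obs();print(o['ee_pos'],o['eef_rot'],o['grip_width'],o['force'])
E
```

```text
[0.49685161 0.14891206 0.14949474] [-3.14155846e+00  9.60418912e-05  1.67747990e+00] 0.04547365145944091 [ 0.02564551 -0.10122954 -1.84621296]
```

View pics/hov.png

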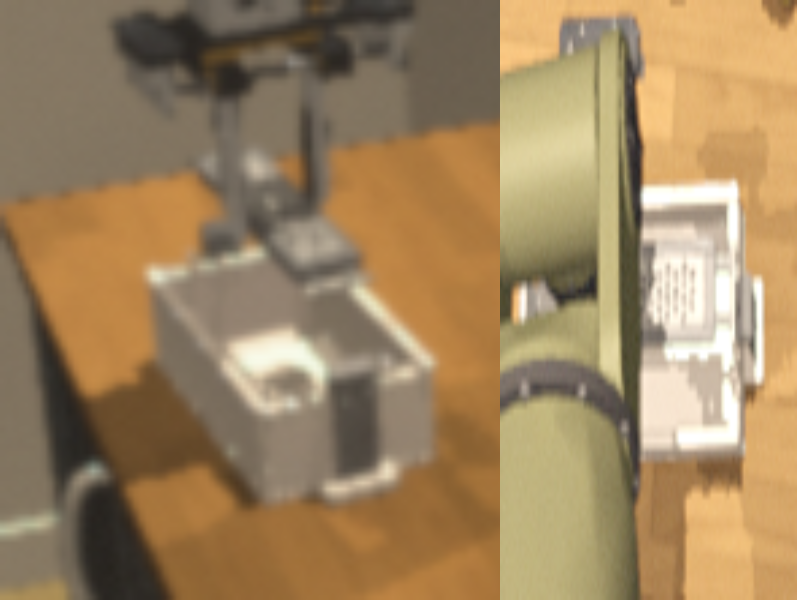

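The side half shows the grater held level above the box, with its near end at about (315,245) in the crop. The top half shows only its -y end at about (690,290) between the box walls. I measure grater against box in the same camera so that the bias cancels.

```bash
python3 - <<'E'
from h import *
c0=np.array([.4966,.150]); yw=np.deg2rad(6.0); R=np.array([[np.cos(yw),-np.sin(yw)],[np.sin(yw),np.cos(yw)]])
def fit(y,x): 
    if len(y)<2: return None
    p=np.polyfit(y,x,1); return 'x0 %.1f slope %.2f deg'%(p[1]*1e3,-np.degrees(p[0]))
for n,f in (('top','0'),('side','0'),('top','1'),('side','1')):
    z=np.load(n+f+'.npz'); d=z['d']; i={k:z[k] for k in ('fx','fy','cx','cy','world_to_cam')}
    w=cloud(d,i); b=w.copy(); b[...,:2]=(w[...,:2]-c0)@R
    lo,hi=(.064,.080) if f=='0' else (.140,.164)
    m=(b[...,2]>lo)&(b[...,2]<hi)&(abs(b[...,0])<.075)&(abs(b[...,1])<.125)
    q=b[m]; print(n,f,m.sum(),'z',np.median(q[:,2]))
    ys=[];L=[];H=[]
    for y in np.arange(-.12,.12,.01):
        s=q[abs(q[:,1]-y-.005)<.005]
        if len(s)>4: 
            ys.append(y+.005);L.append(s[:,0].min());H.append(s[:,0].max())
    ys,L,H=map(np.array,(ys,L,H))
    print(' y',(ys*1e3).round().astype(int).tolist());print(' L',(L*1e3).round(1).tolist());print(' H',(H*1e3).round(1).tolist())
    print(' yext',q[:,1].min().round(4),q[:,1].max().round(4))
    if f=='0':
        k=abs(ys)<.09; print(' mid',fit(ys[k],(L+H)[k]/2))
    else:
        k=(H-L>.040)&(H-L<.055); print(' mid',fit(ys[k],(L+H)[k]/2),ys[k])
E
```

```text
top 0 744 z 0.0730675827734305
 y [-115, -105, -95, -85, -75, -65, -55, -45, -35, -25, -15, -5, 5, 15, 25, 35, 45, 55, 65, 75, 85, 95, 105]
 L [-14.8, -58.7, -61.7, -61.5, -61.2, -61.0, -61.1, -61.2, -60.8, -60.4, -60.4, -59.9, -62.0, -62.2, -62.0, -61.8, -61.7, -61.5, -61.3, -61.0, -60.6, -60.7, -60.4]
 H [10.2, 57.9, 60.5, 60.6, 62.2, 61.8, 62.0, 58.3, 58.8, 60.3, 60.0, 60.0, 59.8, 60.2, 60.8, 60.5, 61.6, 61.5, 61.6, 61.9, 59.0, 58.4, 59.5]
 yext -0.1196 0.1192
 mid x0 -0.3 slope 0.03 deg
side 0 256 z 0.06904462572465525
 y [-115, -105, -95, -85, -75, -65, -55, -45, -35, -25, -5, 5, 15, 25, 45, 55, 65, 75, 85, 95, 105, 115]
 L [-14.7, -60.6, -60.4, -56.7, -59.6, -59.7, -59.5, -60.3, -61.3, -57.6, -59.3, -60.6, -60.6, -59.9, -59.9, -59.9, -59.7, -59.9, -59.3, -61.7, -45.7, -13.4]
 H [16.0, 52.5, 62.8, 59.0, 60.2, 60.6, 59.6, 57.7, 59.5, 56.1, 60.0, 63.1, 60.9, 60.4, 62.3, 63.3, 60.5, 58.7, 59.6, 59.7, 57.2, 16.4]
 yext -0.1206 0.1243
 mid x0 0.2 slope -0.14 deg
top 1 568 z 0.15661169571604883
 y [-105, -95, -85, -75, -65, -55, -45, -35, -25, -15, 95]
 L [-22.2, -17.0, -24.6, -24.9, -25.1, -24.9, -24.5, -24.5, -24.3, -23.9, -7.1]
 H [17.8, 12.8, 19.8, 19.9, 20.6, 20.6, 20.7, 21.2, 21.9, 18.4, 3.1]
 yext -0.1051 0.101
 mid x0 -1.8 slope -0.28 deg [-0.105 -0.085 -0.075 -0.065 -0.055 -0.045 -0.035 -0.025 -0.015]
side 1 308 z 0.1521795899405436
 y [-105, -95, -85, -75, -65, -55, -45, -35, -25, -15, -5, 5, 15, 25, 35, 45, 55, 65, 75]
 L [-18.8, -17.1, -24.0, -24.2, -24.7, -23.9, -24.6, -22.9, -23.8, -34.9, -35.5, -33.6, -33.1, -9.1, -2.7, -24.5, -25.1, -24.9, -23.0]
 H [19.6, 17.9, 18.3, 19.4, 19.5, 18.5, 24.3, 22.0, 21.7, 31.7, 33.4, 22.1, 21.4, 21.1, 21.2, 20.9, 20.0, 20.5, 21.4]
 yext -0.1131 0.1033
 mid x0 -2.1 slope -0.00 deg [-0.085 -0.075 -0.065 -0.055 -0.045 -0.035 -0.025  0.015  0.045  0.055
  0.065  0.075]
```

arm_command([
  [[1.5, 2, 10, 0, 0, 0, 1], [1.5, 2, 25, 0, 0, 0, 1], [1.5, 2, 40, 0, 0, 0, 1], [1.5, 2, 48, 0, 0, 0, 1], [1.5, 2, 54, 0, 0, 0, 1], [1.5, 2, 57, 0, 0, 0, 1], [1.5, 2, 57, 0, 0, 0, 1], [1.5, 2, 57, 0, 0, 0, 1]],
])

```text
time_s: 5.6
ee_pos: [0.4988, 0.1517, 0.0929]
eef_rot: [3.141, -0.0, 1.679]
force: [-0.5, -0.5, -2.0]
grip_width: 0.0458
grip_force: 20.0
```

arm_command([
  [[0, 0, 1, 0, 0, 0, 1], [0, 0, 2, 0, 0, 0, 1], [0, 0, 2, 0, 0, 0, 1]],
])

```text
time_s: 5.9
ee_pos: [0.4986, 0.1516, 0.0905]
eef_rot: [3.142, -0.0, 1.679]
force: [0.3, -0.2, -3.3]
grip_width: 0.0457
grip_force: 20.0
```

arm_command([
  [[0, 0, 1, 0, 0, 0, 1], [0, 0, 1, 0, 0, 0, 1], [0, 0, 1, 0, 0, 0, 1]],
])

```text
time_s: 6.2
ee_pos: [0.4986, 0.1517, 0.0895]
eef_rot: [3.141, -0.0, 1.679]
force: [0.1, 0.3, -1.6]
grip_width: 0.0455
grip_force: 20.0
```

```bash
python3 - <<'E'
from h import *
im,d,i=grab('side'); np.savez('side2.npz',im=im,d=d,**i); a=cv2.resize(im[130:230,230:330],None,fx=6,fy=6)[:,:500]
im,d,i=grab('top'); np.savez('top2.npz',im=im,d=d,**i);b=cv2.resize(im[190:270,240:290],None,fx=6,fy=7.5)
cv2.imwrite('pics/laid.png',np.hstack([a,b])[:600,:800]); o=ctrl.get_obs();print(o['ee_pos'],o['eef_rot'],o['grip_width'],o['force'],o['moment'])
E
```

```text
[0.49860497 0.15167536 0.08951248] [ 3.14146199e+00 -5.06057947e-05  1.67880665e+00] 0.045315683676046874 [ 0.12169595  0.44975458 -1.03912759] [-5.68289357e-02  3.69423025e-02  3.77902087e-06]
```

View pics/laid.png

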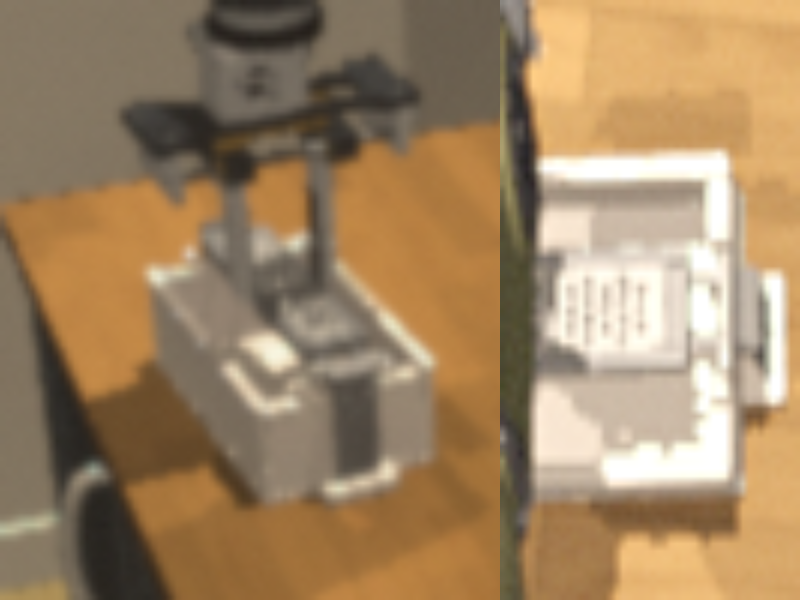

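The grater now sits just above the -y clip, at about (350,365) in the crop, and looks centred. I check the offset and lower it to contact.

```bash
cat > meas.py <<'E'
from h import *
import sys
c0=np.array([.4966,.150]); yw=np.deg2rad(6.0); R=np.array([[np.cos(yw),-np.sin(yw)],[np.sin(yw),np.cos(yw)]])
def run(f,lo,hi):
  for n in ('top','side'):
    z=np.load(n+f+'.npz'); i={k:z[k] for k in ('fx','fy','cx','cy','world_to_cam')}
    b=cloud(z['d'],i); b[...,:2]=(b[...,:2]-c0)@R
    q=b[(b[...,2]>lo)&(b[...,2]<hi)&(abs(b[...,0])<.03)&(abs(b[...,1])<.125)]
    ys,M,Z=[],[],[]
    for y in np.arange(-.085,.09,.01):
        s=q[abs(q[:,1]-y)<.005]
        if len(s)>4 and .040<np.ptp(s[:,0])<.052: ys.append(y);M.append((s[:,0].min()+s[:,0].max())/2);Z.append(np.median(s[:,2]))
    p=np.polyfit(ys,M,1); print(n,'mid %.1f mm yaw %.2f deg'%(p[1]*1e3,-np.degrees(p[0])),(np.array(ys)*1e3).round().tolist(),(np.array(Z)*1e3).round(1).tolist())
if __name__=='__main__': run(sys.argv[1],float(sys.argv[2]),float(sys.argv[3]))
E
python3 meas.py 2 .078 .110
```

```text
top mid -0.3 mm yaw 0.40 deg [-85.0, -75.0, -65.0, -55.0, -45.0, -35.0, -25.0, -15.0] [97.2, 97.1, 97.5, 97.9, 97.1, 97.5, 97.0, 96.8]
side mid 0.5 mm yaw 0.26 deg [-85.0, -75.0, -65.0, -55.0, -45.0, -35.0, -25.0, 5.0, 45.0, 55.0, 65.0, 75.0, 85.0] [89.3, 92.6, 92.9, 92.3, 92.0, 92.7, 92.1, 92.6, 90.0, 91.2, 92.3, 91.5, 91.3]
```

arm_command([
  [[0, 0, 0.5, 0, 0, 0, 1], [0, 0, 1, 0, 0, 0, 1], [0, 0, 1, 0, 0, 0, 1]],
])

```text
time_s: 6.6
ee_pos: [0.4986, 0.1517, 0.0885]
eef_rot: [3.141, -0.0, 1.679]
force: [-0.1, 0.8, -0.7]
grip_width: 0.0459
grip_force: 20.0
```

arm_command([
  [[0, 0, 0.7, 0, 0, 0, 1], [0, 0, 0.7, 0, 0, 0, 1], [0, 0, 0.7, 0, 0, 0, 1]],
])

```text
time_s: 6.9
ee_pos: [0.4987, 0.1516, 0.0879]
eef_rot: [3.141, 0.0, 1.679]
force: [0.1, 1.1, 1.7]
grip_width: 0.0453
grip_force: 20.0
```

arm_command([
  [[0, 0, 0, 0, 0, 0, -0.25], [0, 0, 0, 0, 0, 0, -0.25], [0, 0, 0, 0, 0, 0, -0.25], [0, 0, 0, 0, 0, 0, -0.25], [0, 0, 0, 0, 0, 0, -0.25]],
])

```text
time_s: 7.4
ee_pos: [0.4985, 0.1516, 0.0877]
eef_rot: [-3.142, 0.0, 1.679]
force: [-0.4, 0.0, 0.1]
grip_width: 0.0588
grip_force: 0.0
```

arm_command([
  [[0, 0, -10, 0, 0, 0, -0.25], [0, 0, -20, 0, 0, 0, -0.25], [0, 0, -30, 0, 0, 0, -0.25], [0, 0, -40, 0, 0, 0, -0.25], [0, 0, -50, 0, 0, 0, 1], [0, 0, -50, 0, 0, 0, 1], [0, 0, -50, 0, 0, 0, 1], [0, 0, -50, 0, 0, 0, 1], [0, 0, -50, 0, 0, 0, 1]],
])

```text
time_s: 8.3
ee_pos: [0.4984, 0.1516, 0.1373]
eef_rot: [-3.141, 0.0, 1.679]
force: [0.3, -0.3, 0.4]
grip_width: 0.0221
grip_force: 0.0
```

```bash
python3 - <<'E'
from h import *
im,d,i=grab('side'); np.savez('side3.npz',im=im,d=d,**i); a=cv2.resize(im[130:230,230:330],None,fx=6,fy=6)[:,:500]
im,d,i=grab('top'); np.savez('top3.npz',im=im,d=d,**i);b=cv2.resize(im[190:270,240:290],None,fx=6,fy=7.5)
cv2.imwrite('pics/rel.png',np.hstack([a,b])[:600,:800]); o=ctrl.get_obs();print(o['ee_pos'],o['eef_rot'],o['grip_width'],o['force'],o['moment'])
E
python3 meas.py 3 .075 .110
```

```text
[0.49844581 0.15162791 0.13741708] [-3.14099637e+00  7.31907344e-05  1.67881262e+00] 0.014482805288044518 [ 0.38561081  0.8714386  -0.35173252] [-0.09942778  0.02829863  0.0257488 ]
top mid -0.9 mm yaw 0.95 deg [-85.0, -75.0, -65.0, -55.0, -45.0, -35.0, -25.0, -15.0, -5.0] [95.5, 96.7, 96.2, 96.5, 96.3, 97.2, 95.6, 95.1, 94.3]
side mid -0.3 mm yaw 0.58 deg [-85.0, -75.0, -65.0, -55.0, -45.0, -35.0, -25.0, -15.0, -5.0, 5.0, 15.0, 25.0, 35.0, 55.0, 65.0] [89.7, 93.3, 92.0, 92.1, 91.7, 91.2, 90.8, 91.2, 91.8, 90.0, 90.8, 90.5, 90.5, 88.3, 89.2]
```

View pics/rel.png

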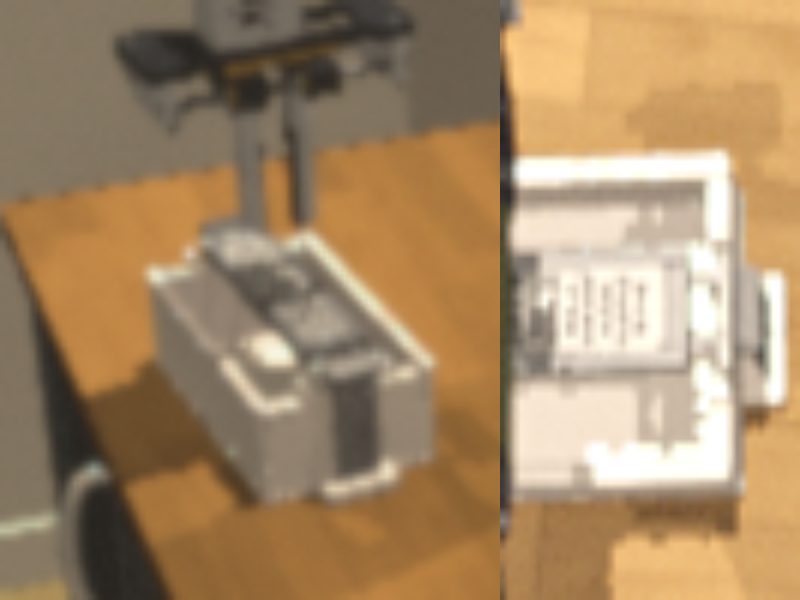

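The released grater lies on both noses: the -y rod is at about (355,360) in the crop, and it is centred to 1 mm. I now press with the closed fingers.

arm_command([
  [[0, 0, 0, 0, 0, 0, 1], [0, 0, 0, 0, 0, 0, 1], [0, 0, 10, 0, 0, 0, 1], [0, 0, 20, 0, 0, 0, 1], [0, 0, 30, 0, 0, 0, 1], [0, 0, 37, 0, 0, 0, 1], [0, 0, 40, 0, 0, 0, 1], [0, 0, 41, 0, 0, 0, 1], [0, 0, 41, 0, 0, 0, 1]],
])

```text
time_s: 9.3
ee_pos: [0.4987, 0.1517, 0.0968]
eef_rot: [3.141, -0.0, 1.679]
force: [0.8, -0.2, -0.7]
grip_width: 0.0005
grip_force: 0.0
```

arm_command([
  [[0, 0, 0.7, 0, 0, 0, 1], [0, 0, 1.5, 0, 0, 0, 1], [0, 0, 1.5, 0, 0, 0, 1]],
])

```text
time_s: 9.6
ee_pos: [0.4986, 0.1516, 0.0953]
eef_rot: [3.141, 0.0, 1.679]
force: [-0.5, -0.0, -0.4]
grip_width: 0.0004
grip_force: 0.0
```

arm_command([
  [[0, 0, 0.7, 0, 0, 0, 1], [0, 0, 1.5, 0, 0, 0, 1], [0, 0, 1.5, 0, 0, 0, 1]],
])

```text
time_s: 9.9
ee_pos: [0.4988, 0.1517, 0.0941]
eef_rot: [3.141, -0.0, 1.679]
force: [-0.5, 1.1, 3.9]
grip_width: 0.0004
grip_force: 2.0
```

arm_command([
  [[0, 0, 0.7, 0, 0, 0, 1], [0, 0, 1.5, 0, 0, 0, 1], [0, 0, 1.5, 0, 0, 0, 1]],
])

```text
time_s: 10.2
ee_pos: [0.4989, 0.1517, 0.0926]
eef_rot: [3.141, -0.0, 1.679]
force: [-0.1, 0.5, 5.1]
grip_width: 0.0004
grip_force: 2.7
```

arm_command([
  [[0, 0, 0.7, 0, 0, 0, 1], [0, 0, 1.5, 0, 0, 0, 1], [0, 0, 1.5, 0, 0, 0, 1]],
])

```text
time_s: 10.5
ee_pos: [0.499, 0.1518, 0.0914]
eef_rot: [3.14, -0.0, 1.679]
force: [0.3, -0.4, 7.9]
grip_width: 0.0003
grip_force: 3.7
```

arm_command([
  [[0, 0, 0.7, 0, 0, 0, 1], [0, 0, 1.5, 0, 0, 0, 1], [0, 0, 1.5, 0, 0, 0, 1]],
])

```text
time_s: 10.8
ee_pos: [0.4984, 0.1516, 0.089]
eef_rot: [-3.141, 0.0, 1.679]
force: [-0.7, 0.8, -0.4]
grip_width: 0.0002
grip_force: 0.0
```

arm_command([
  [[0, 0, 1.5, 0, 0, 0, 1], [0, 0, 3, 0, 0, 0, 1], [0, 0, 3, 0, 0, 0, 1]],
])

```text
time_s: 11.1
ee_pos: [0.4984, 0.1516, 0.0859]
eef_rot: [-3.141, 0.0, 1.679]
force: [0.2, -0.4, -0.1]
grip_width: 0.0004
grip_force: 0.0
```

arm_command([
  [[0, 0, 1, 0, 0, 0, 1], [0, 0, 2, 0, 0, 0, 1], [0, 0, 2, 0, 0, 0, 1]],
])

```text
time_s: 11.4
ee_pos: [0.4984, 0.1516, 0.084]
eef_rot: [-3.141, 0.0, 1.679]
force: [-0.8, 0.4, -0.6]
grip_width: 0.0002
grip_force: 0.0
```

arm_command([
  [[0, 0, 0.5, 0, 0, 0, 1], [0, 0, 1, 0, 0, 0, 1], [0, 0, 1, 0, 0, 0, 1]],
])

```text
time_s: 11.7
ee_pos: [0.4985, 0.1516, 0.0831]
eef_rot: [-3.141, 0.0, 1.679]
force: [-0.4, 0.1, -0.4]
grip_width: 0.0003
grip_force: 0.0
```

arm_command([
  [[0, 0, 0.5, 0, 0, 0, 1], [0, 0, 1, 0, 0, 0, 1], [0, 0, 1, 0, 0, 0, 1]],
])

```text
time_s: 12.0
ee_pos: [0.4986, 0.1517, 0.0823]
eef_rot: [3.142, -0.0, 1.679]
force: [0.6, 0.1, -0.8]
grip_width: 0.0003
grip_force: 0.1
```

arm_command([
  [[0, 0, 0.5, 0, 0, 0, 1], [0, 0, 0.5, 0, 0, 0, 1], [0, 0, 0.5, 0, 0, 0, 1]],
])

```text
time_s: 12.3
ee_pos: [0.4986, 0.1516, 0.0822]
eef_rot: [3.141, -0.0, 1.679]
force: [-2.5, -1.2, 6.2]
grip_width: 0.0006
grip_force: 3.1
```

```bash
python3 - <<'E'
from h import *
im,d,i=grab('side'); np.savez('side4.npz',im=im,d=d,**i); a=cv2.resize(im[130:230,230:330],None,fx=6,fy=6)[:,:500]
im,d,i=grab('top'); np.savez('top4.npz',im=im,d=d,**i);b=cv2.resize(im[190:270,240:290],None,fx=6,fy=7.5)
cv2.imwrite('pics/home.png',np.hstack([a,b])[:600,:800]); o=ctrl.get_obs();print(o['ee_pos'],o['force'],o['moment'])
E
python3 meas.py 4 .070 .110
```

```text
[0.49863917 0.15165184 0.08220799] [-2.29671861 -0.65603459  5.36512859] [-0.17710932  0.54399511  0.01930098]
top mid 0.7 mm yaw -0.28 deg [-85.0, -75.0, -65.0, -55.0, -45.0, -35.0, -25.0, -15.0] [78.9, 83.0, 82.6, 83.3, 82.3, 83.3, 82.9, 81.7]
side mid 1.5 mm yaw -1.21 deg [-75.0, -65.0, -55.0, -45.0, -35.0, -25.0, -15.0, -5.0, 5.0] [77.5, 78.5, 78.4, 78.1, 78.3, 78.6, 81.5, 89.1, 87.0]
```

View pics/home.png

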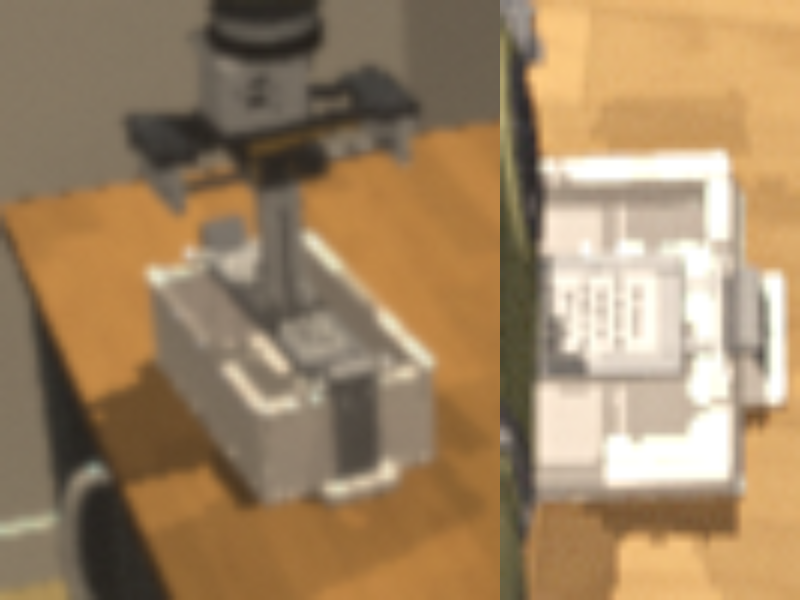

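The fingers press the sheet at home height (82 mm) and the -y rod is under its nose at about (350,370) in the crop. I bring the force up to 10 N and check the far end.

arm_command([
  [[0, 0, 0.3, 0, 0, 0, 1], [0, 0, 0.3, 0, 0, 0, 1], [0, 0, 0.3, 0, 0, 0, 1], [0, 0, 0.3, 0, 0, 0, 1]],
])

```text
time_s: 12.8
ee_pos: [0.4986, 0.1516, 0.0821]
eef_rot: [3.141, -0.0, 1.679]
force: [-4.3, -1.5, 9.0]
grip_width: 0.0006
grip_force: 4.7
```

```bash
python3 - <<'E'
from meas import *
for f in '34':
    z=np.load(f'side{f}.npz'); i={k:z[k] for k in ('fx','fy','cx','cy','world_to_cam')}
    b=cloud(z['d'],i); b[...,:2]=(b[...,:2]-c0)@R
    for y in (-80,-60,60,70,80):
        s=b[(abs(b[...,1]-y/1e3)<.006)&(abs(b[...,0])<.019)&(b[...,2]>.06)&(b[...,2]<.11)]; print(f,y,len(s),np.median(s[:,2]).round(4) if len(s) else '')
print(ctrl.get_obs()['force'],ctrl.get_obs()['ee_pos'])
E
```

```text
3 -80 29 0.0911
3 -60 16 0.0922
3 60 15 0.0893
3 70 9 0.0889
3 80 10 0.088
4 -80 23 0.0779
4 -60 18 0.0787
4 60 11 0.0777
4 70 8 0.08
4 80 11 0.0789
[-4.27874747 -1.45289966  9.01580678] [0.49863762 0.15164835 0.08213633]
```

arm_command([
  [[0, -0.2, 0.1, 0, 0, 0, 1], [0, -0.2, 0.1, 0, 0, 0, 1], [0, -0.2, 0.1, 0, 0, 0, 1], [0, -0.2, 0.1, 0, 0, 0, 1], [0, -0.2, 0.1, 0, 0, 0, 1], [0, -0.2, 0.1, 0, 0, 0, 1]],
])

```text
time_s: 13.4
ee_pos: [0.4986, 0.1516, 0.0821]
eef_rot: [3.141, -0.0, 1.679]
force: [-2.2, -1.0, 9.6]
grip_width: 0.0002
grip_force: 4.7
```

```bash
python3 -c "
from station import ctrl
print(ctrl.get_obs()['force']); print(ctrl.hand_in())"
```

```text
[-2.16846694 -1.02951139  9.55535789]
the job is handed in; nothing more can be done
None
```

The grater is snapped home under both clips (both ends measured at home height), and I handed the job in at 13.4 s with the gripper pressing down at about 9.6 N and the bystanders untouched.

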